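# Close and fasten the laundry junction box

### The arm

A 7-joint arm with a two-finger parallel gripper is mounted at the origin on the work surface. World frame = base frame: x ahead of the robot, y to its left, z up, the work surface at z = 0. Lengths are in m, angles in rad, forces in N, time in s.
With the tool pointing down it reaches from about 0.425 to 0.95 m from the base axis. Payload 4.7 kg.
Tool frame: the origin (TCP) lies midway between the tips of the shut fingers; the grasp point (between the pads) lies 19 mm behind it; z points along the fingers, y is the line along which they close (so a half turn about z gives the same grasp; the last joint's range is limited). The gripper opens to 87 mm and grips with 3 to 60 N. Pads are 19 mm wide; open, the fingers measure 117 mm over their backs; the gripper's body (75 mm by 190 mm) begins 51 mm behind the grasp point.
Start: joints at [-1.201, 0.469, -0.049, 1.532, 0.024, 1.141, -0.082], TCP at [0.262, 0.622, 0.223] pointing down, gripper open.
Joint ranges: [-2.59, 2.59], [-0.33, 1.99], [-1.39, 1.29], [0.1, 2.45], [-1.04, 4.18], [0.21, 1.99], [-2.66, 2.66]. Speed limits (rad/s): [2.57, 2.57, 3.14, 3.14, 3.14, 3.14, 3.14].

### API

Orientations are given as a 3x3 rotation matrix whose columns are the frame's x, y, z axes.
In Python, from station import telemetry, optics, ticket gives the robot as it stands.
- The arm moves only by the shell command python3 -m jog 'ROWS' [FORCE]. ROWS is JSON, a list of rows, each an object of numbers: "claw": the finger opening in mm, from 0 to 87; "x", "y", "z": the shift along the tool's x, y, z in units of 60 mm (1.0 is 60 mm); "ax", "ay", "az": the turn, a rotation vector about the tool's x, y, z in units of 10 degrees (1.0 is 10 degrees). A call has 1 to 8 rows; each row shifts and turns the commanded pose from where the row before left it, along the tool's axes as they then stand; what a row does not reach is not made up. A row lasts 1/8 s, in which the tool goes at most 62.5 mm and 10.7 degrees, less where a joint would pass 70% of its speed; a pose out of reach is approached as far as the arm can. A call is refused whole if a number of a shift passes 1 or a number of a turn 1, either way. A call with a gripper value outside its range is refused whole. The fingers move at their own pace and stop on an object; FORCE is the grip in N (left out, the last holds). Time passes only in rows, so rows that do not move let the fingers close. It gives the time, the measured TCP pose, the force, the opening and the grip force at its end, in the units of the state.
- telemetry.read_state(): the state, without advancing time (a new reading comes with each control period).
- optics.read_camera(name): name is "scene" or "side" or "wrist"; returns the picture (420x560x3 uint8, red, green, blue); there is no depth.
- optics.calibration(name): a dict with "fx", "fy", "cx", "cy" (pixels), "R" (3x3) and "t" (3): a world point X has camera coordinates R X + t; the wrist camera has in their place "hand_eye" (4x4, takes a point from camera to tool coordinates, whose origin is the TCP and whose axes are the flange's). Camera axes: x right, y down, z forward; pixel columns grow to the right and rows downward; lengths in m; the calibration is good to about 2 mm. A picture is of the moment at which its call begins: read the wrist's pose just before it. calibration takes no time and is no camera call.
- ticket.close_job(): hands the job in; it is judged then, once.
The state is a dict: "clock": time; "qpos": joint angles; "dq": joint speeds; "joint_efforts": joint torques, N m; "eef_pos": TCP position; "ee_rot": TCP orientation; "force": force on the tool from outside, world axes, zero at the start; "torque": the same for the moment, N m; "opening": finger opening in m; "gripper_force": force on a finger pad.
Only numpy, scipy, OpenCV 4.12 (cv2) and the standard library are available. Lean on these libraries where they do the work, as an engineer would, in place of code of your own. Each camera call takes 0.05 s, during which the arm holds its last target. There are 200 camera calls.

### The job

Close the lid of the grey junction box, then take the yellow flat-blade screwdriver from its stand, press the lid's slotted stud in with it, no harder than the stud's spring needs, and turn it a quarter turn clockwise until it drops into its catch, flush with the lid. Put the screwdriver back upright in its own hole in the stand, and leave everything else on the bench alone.

Things in the scene. Friction and masses are not known exactly. Their poses are not given: they have to be found in the camera images.
- box: Fixed grey junction box lying on its back, 130 (x) x 180 (y) x 80 mm high with the lid shut; cable glands stick out 28 mm on its y sides. Origin: centre of its underside on the bench; x points from the stud side to the hinge side, z up. The catch inside (two steel hooks) lies under the stud.
- lid (a joint): Opening angle of the lid, rad: 0 shut (its stop), about 0.45 to 0.9 at the start, 1.2 wide open. The hinge is stiff: the lid stays where it is left and takes some 2 N at the free edge to push down, 8 N to raise. Hinge axis: point lid_hinge.
- lid_hinge (a point): Middle of the lid's hinge axis, along the box's rear (+x) edge, 71 mm behind the box's centre and 52 mm above the bench; its axes turn with the lid (y along the hinge).
- lid_edge (a point): Point on the lid's outer face in the middle of its free edge, 130 mm from the hinge axis (-x of the lid) and 28 mm on the outer side; 80 mm above the bench when the lid is shut. z is the outward normal of the lid (up when shut). The lid is 134 x 184 mm, 18 mm deep.
- stud: Round steel stud, head 24 mm across, in a black collar on the lid, 14 mm from lid_edge towards the hinge. Origin: centre of its top face, z outward; does not show the turn. Lid shut: top 83 mm above the bench when out (3 mm proud of lid_edge), flush (80 mm) in its catch, 74.5 mm at hard bottom. Spring: 5 N to start, 12 N at 6 mm in, 15 N at 8.5 mm, the hard bottom.
- stud_slot (a point): Centre of the stud's top face, turning with it: the slot runs along its y, 15 mm long, 5 mm wide, 4.5 mm deep, ends closed. The stud must be pressed in 6 mm or more to turn past 0.5 rad; let go short of home it stays jammed deep or springs out again; let go when home it rises into the catch, 3 mm in, flush.
- stud_turn (a joint): Turn of the stud, rad, clockwise seen from above positive: 0 +-0.15 at the start (slot along the box's y), 1.57 home (slot along the box's x, towards the red marks). Unpressed it is blocked at about 0.5. Home it meets a stop at about 1.7; the catch holds it between about 1.42 and 1.72. Light friction, about 0.05 N m.
- stand: Fixed black block, 64 (x) x 150 (y) x 50 mm high, with three square holes 15 mm wide, 46 mm deep, at y = -46, 0 and +46 mm. Origin: centre of its underside. Screwdrivers stand in it blade down, each resting on the guard of its handle, its tip 10 mm above the bench.
- flat_driver: Loose stubby flat-blade screwdriver, yellow handle with black ends, 100 mm long, about 85 g, upright in one of the holes of the stand. Origin: centre of the blade's tip, z up to the handle. Blade 10.5 mm wide along y, 2.5 mm thick (x). Shaft 7 mm to 40 mm; round finger guard 36 mm wide from 40 to 48 mm; handle to 100 mm, 26 mm across the flats (x), 30 mm (y).
- cross_driver: Screwdriver of the same handle shape, red, cross-point, in another hole of the stand: leave alone. Origin at its tip.
- nut_driver: Socket driver of the same handle shape, blue, in another hole of the stand: leave alone. Origin at its tip.
- gland: Loose grey cable gland, 27 mm across, 36 mm high, origin under its base: leave alone.
- plug: Loose grey blanking plug with a black stem, 28 mm across, 16 mm high, origin under its centre: leave alone.
- switch_plate: Loose white switch plate, 72 x 116 x 13 mm, origin under its centre: leave alone.
- tumbler: Loose yellow tumbler, 72 mm across, 95 mm high, origin under its base: leave alone.
- soap: Loose amber soap bottle, 64 mm across, 170 mm high, origin under its base: leave alone.
Things that resemble listed ones, but are neither listed nor needed, are in the scene too. What is shaped like the flat_driver but purple is not meant. What is shaped like the box but purple or turquoise is not meant.

How it is judged:
By the outcome, as a careful person would: the job done as asked, in the order asked, and still so for the second after the job is handed in, with the robot touching nothing.
It also fails if it takes over 72 s, if anything falls off the work surface, if the arm or the gripper's body presses on something with over 40 N, if the wrist force passes 120 N, or if a joint passes its speed limit or range.

## Working session

There is one attempt and no reset: what is moved stays moved. The work goes in short steps, Python scripts to look and compute and a shell command to move; the robot and the scene stay as the last step left them, time stands still between calls to the robot, and variables do not carry over. Pictures are saved under pics/ and viewed, at most 10 in all, crops included, and the job is handed in when it is done.

```bash
ls; mkdir -p pics
python3 - <<'E'
from station import telemetry, optics
import cv2,json,numpy as np
s=telemetry.read_state(); print({k:np.round(v,3).tolist() for k,v in s.items()})
for n in ["scene","side"]:
    im=optics.read_camera(n); cv2.imwrite(f"pics/{n}0.png",im[:,:,::-1])
for n in ["scene","side","wrist"]:
    c=optics.calibration(n); print(n,{k:np.round(v,4).tolist() for k,v in c.items()})
E
```

```text
pics
{'clock': 0.0, 'qpos': [-1.201, 0.469, -0.049, 1.534, 0.024, 1.141, -0.082], 'dq': [0.001, 0.002, 0.0, -0.001, 0.0, -0.0, 0.002], 'joint_efforts': [-0.0, -50.801, -0.081, -23.616, -0.061, 0.038, 0.0], 'eef_pos': [0.262, 0.621, 0.221], 'ee_rot': [[-0.922, 0.388, -0.001], [0.388, 0.922, -0.002], [-0.0, -0.002, -1.0]], 'force': [0.051, -0.423, -0.001], 'torque': [-0.026, 0.024, -0.069], 'gripper_force': 0.0, 'opening': 0.087}
scene {'fx': 481.2333, 'fy': 481.2333, 'cx': 281.4399, 'cy': 208.8353, 'R': [[-0.0031, 0.9999, 0.0156], [0.5653, 0.0147, -0.8247], [-0.8249, 0.0063, -0.5653]], 't': [-0.0482, -0.2057, 1.7085]}
side {'fx': 476.6589, 'fy': 476.6589, 'cx': 285.0895, 'cy': 209.7024, 'R': [[0.9844, -0.176, -0.0077], [-0.0965, -0.5018, -0.8596], [0.1474, 0.8469, -0.511]], 't': [-0.4476, 0.1565, 1.3196]}
wrist {'fx': 308.9132, 'fy': 308.9132, 'cx': 275.1124, 'cy': 210.9611, 'hand_eye': [[-0.0004, -0.9576, -0.2881, 0.0789], [1.0, -0.0, -0.0012, -0.0007], [0.0011, -0.2881, 0.9576, -0.1632], [0.0, 0.0, 0.0, 1.0]]}
```

View pics/scene0.png

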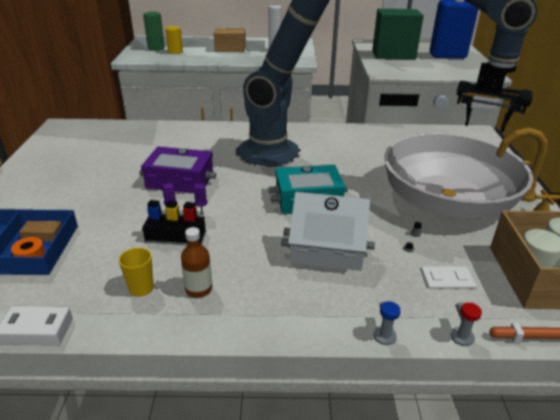

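View pics/side0.png

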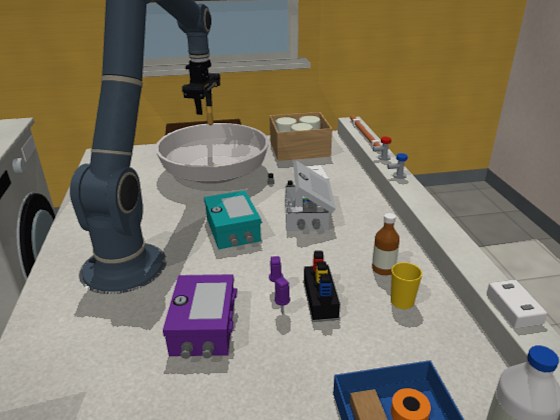

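The scene view shows the grey box with its lid open: stud at about (331,203), hinge on the near (+x) side. The stand is at about (175,228), with the yellow driver in the middle hole at (172,212). In the side view the box is at about (308,205) and the stand at about (321,292). Next I'll enlarge these areas.

```bash
cat > h.py <<'E'
import numpy as np,cv2
from station import telemetry,optics
def P(n,s=None):
    c=optics.calibration(n); K=np.array([[c['fx'],0,c['cx']],[0,c['fy'],c['cy']],[0,0,1]])
    if n!='wrist': R,t=np.array(c['R']),np.array(c['t'])
    else:
        T=np.eye(4);T[:3,:3]=s['ee_rot'];T[:3,3]=s['eef_pos'];T=np.linalg.inv(T@np.array(c['hand_eye']));R,t=T[:3,:3],T[:3,3]
    return K@np.c_[R,t]
def tri(obs):  # list of (P,(u,v))
    A=np.vstack([r for p,(u,v) in obs for r in (u*p[2]-p[0],v*p[2]-p[1])])
    A/=np.linalg.norm(A[:,:3],axis=1)[:,None]
    X=np.linalg.lstsq(A[:,:3],-A[:,3],rcond=None)[0]
    return X
def proj(p,X): q=p@np.r_[X,1]; return q[:2]/q[2]
def atz(p,uv,z):
    u,v=uv;A=np.array([u*p[2]-p[0],v*p[2]-p[1]]);return np.r_[np.linalg.solve(A[:,:2],-A[:,2]*z-A[:,3]),z]
E
python3 - <<'E'
import cv2,numpy as np
a=cv2.imread('pics/scene0.png');b=cv2.imread('pics/side0.png')
def c(im,x,y): return cv2.resize(im[y:y+75,x:x+100],(400,300),interpolation=cv2.INTER_CUBIC)
cv2.imwrite('pics/z1.png',np.vstack([np.hstack([c(a,280,192),c(b,262,157)]),np.hstack([c(a,125,175),c(b,265,245)])]))
E
```

```text
(no output)
```

View pics/z1.png

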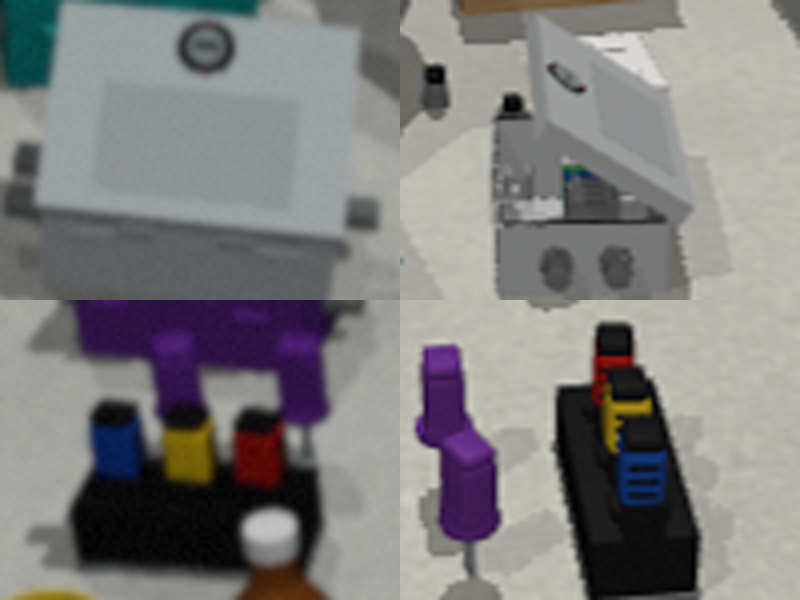

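The crops show the stud at scene (331.5,203.8) and side (303.8,176). The driver caps, left to right, are blue, yellow and red, with yellow at scene (172.5,203.5) and side (322,265.5). The lid's −y free corner is at scene (296,193) and side (298,189.5).

Run:
```python
from h import *
S,D=P('scene'),P('side')
for n,a,b in [('stud',(331.5,203.8),(303.8,176)),('edge-y',(296.2,192.8),(298.2,189.5)),('edge+y',(370,199.5),(294.5,160.5)),('hinge-y',(289.5,243.8),(334.5,210.8)),
 ('yel',(172.5,203.5),(322,265.5)),('blue',(154,202),(325.5,278)),('red',(190,204.5),(318.5,254)),('purA',(168.7,185.5),(375/4+265-82.5,258)),('soap',(192,233),(389,217))]:
    X=tri([(S,a),(D,b)]); print(n,X.round(4),(proj(S,X)-a).round(1),(proj(D,X)-b).round(1))
```

```text
stud [0.545  0.1704 0.1423] [ 0. -0.] [0. 0.]
edge-y [0.5084 0.0834 0.147 ] [-0.5  0.8] [-0.4 -0.6]
edge+y [0.535  0.2659 0.1512] [ 0.2 -0.4] [0.2 0.3]
hinge-y [0.6171 0.0675 0.071 ] [-0.4  0.6] [-0.3 -0.4]
yel [ 0.503  -0.2318  0.1065] [-0.4  0.4] [-0.4 -0.5]
blue [ 0.4991 -0.28    0.1074] [-0.5  0.5] [-0.5 -0.6]
red [ 0.5059 -0.1861  0.1068] [-0.2  0.2] [-0.2 -0.2]
purA [ 0.4069 -0.2429  0.1256] [ 5.3 -7.3] [6.6 8. ]
soap [ 0.7    -0.1444  0.1655] [ 0.2 -0.3] [0.2 0.2]
```

```bash
cat >> h.py <<'E'
def ang(v): return np.degrees(np.arctan2(v[1],v[0]))
def go(pos,yaw=None):
    "print shift in current tool axes (units) and turn about tool z (units) to target pos, tool-x yaw (deg)"
    s=telemetry.read_state();R=np.array(s['ee_rot']);d=R.T@(np.array(pos)-s['eef_pos'])/.06
    y=ang(R[:,0]);print('shift',d.round(3),'az',None if yaw is None else round(((y-yaw+180)%360-180)/10,3),'yaw',round(y,2),'tilt',(R[:2,2]).round(4),'t',s['clock'])
E
python3 -m jog '[{"z":-0.6},{"x":-0.8,"y":-0.6,"z":-0.1},{"x":-0.8,"y":-0.6,"z":-0.1},{"x":-0.8,"y":-0.6,"z":-0.1},{"x":-0.8,"y":-0.6,"z":-0.1},{"x":-0.8,"y":-0.6,"z":-0.1},{"x":-0.8,"y":-0.6,"z":-0.1,"az":1},{"az":1,"claw":0}]' && python3 -m jog '[{"az":1},{"az":1},{"az":1},{"az":1},{"az":1},{"az":0.5},{},{}]'
python3 - <<'E'
from h import *
go([.5,.19,.3],82)
s=telemetry.read_state();im=optics.read_camera('wrist');cv2.imwrite('pics/w1.png',im[:,:,::-1]);np.save('w1.npy',P('wrist',s))
print(s['eef_pos'],s['qpos'])
E
```

```text
$[0]: bad value
```

```bash
python3 -m jog '[{"claw":87,"x":0,"y":0,"z":-0.6,"ax":0,"ay":0,"az":0}]'; python3 -m jog --help | head -20
```

```text
clock: 0.22
eef_pos: [0.2613, 0.6199, 0.2549]
ee_rot: [[-0.922, 0.388, -0.003], [0.388, 0.922, -0.008], [-0.0, -0.008, -1.0]]
force: [-0.7, 0.9, 0.4]
opening: 0.0869
gripper_force: 0.0invalid input: not JSON, or not a number
```

```bash
python3 -m jog '[{"claw":0,"x":-0.8,"y":-0.6,"z":-0.1,"ax":0,"ay":0,"az":0},{"claw":0,"x":-0.8,"y":-0.6,"z":-0.1,"ax":0,"ay":0,"az":0},{"claw":0,"x":-0.8,"y":-0.6,"z":-0.1,"ax":0,"ay":0,"az":0},{"claw":0,"x":-0.8,"y":-0.6,"z":-0.1,"ax":0,"ay":0,"az":0},{"claw":0,"x":-0.8,"y":-0.6,"z":-0.1,"ax":0,"ay":0,"az":0},{"claw":0,"x":-0.8,"y":-0.6,"z":-0.1,"ax":0,"ay":0,"az":0},{"claw":0,"x":-0.8,"y":-0.6,"z":0,"ax":0,"ay":0,"az":0},{"claw":0,"x":0,"y":0,"z":0,"ax":0,"ay":0,"az":1}]' && python3 -m jog '[{"claw":0,"x":0,"y":0,"z":0,"ax":0,"ay":0,"az":1},{"claw":0,"x":0,"y":0,"z":0,"ax":0,"ay":0,"az":1},{"claw":0,"x":0,"y":0,"z":0,"ax":0,"ay":0,"az":1},{"claw":0,"x":0,"y":0,"z":0,"ax":0,"ay":0,"az":1},{"claw":0,"x":0,"y":0,"z":0,"ax":0,"ay":0,"az":1},{"claw":0,"x":0,"y":0,"z":0,"ax":0,"ay":0,"az":1},{"claw":0,"x":0,"y":0,"z":0,"ax":0,"ay":0,"az":0.5},{"claw":0,"x":0,"y":0,"z":0,"ax":0,"ay":0,"az":0}]'
python3 - <<'E'
from h import *
go([.5,.19,.3],82)
s=telemetry.read_state();im=optics.read_camera('wrist');cv2.imwrite('pics/w1.png',im[:,:,::-1]);np.save('w1.npy',P('wrist',s))
print(s['eef_pos'],s['qpos'])
E
```

```text
clock: 1.23
eef_pos: [0.4767, 0.2532, 0.2945]
ee_rot: [[-0.832, 0.555, 0.001], [0.555, 0.832, -0.002], [-0.002, -0.001, -1.0]]
force: [-1.0, 0.6, -0.1]
opening: 0.015
gripper_force: 0.0
clock: 2.22
eef_pos: [0.4736, 0.2593, 0.2942]
ee_rot: [[0.135, 0.991, -0.001], [0.991, -0.135, -0.0], [-0.001, -0.001, -1.0]]
force: [0.2, -0.6, -0.1]
opening: 0.0006
gripper_force: 0.0
shift [-1.084  0.593 -0.097] az 0.022 yaw 82.22 tilt [-0.0007 -0.0004] t 2.225
[0.47356136 0.25927673 0.29416902] [-0.81569316  0.18762922  0.27839042  1.77277585 -0.05522626  1.18959883
 -0.65712295]
```

View pics/w1.png

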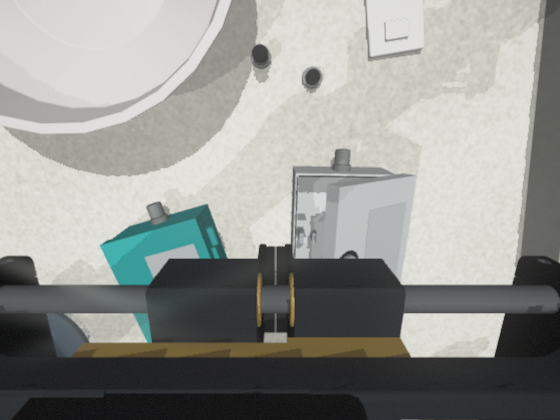

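The wrist view confirms that the box's −x wall (u≈295) runs along the tool x, so the box yaw is about −8°. The body's −x/+y top corner is at (294,168).

Run:
```python
from h import *
W=np.load('w1.npy')
X=atz(W,(294,168),.062);b=atz(W,(295,240),.062);print(X,ang(X-b))
for yaw in (-8.,-6.5):
    c,s=np.cos(np.radians(yaw)),np.sin(np.radians(yaw));R=np.array([[c,-s],[s,c]])
    C=X[:2]-R@[-.065,.09];h=C+R@[.071,0];e=C+R@[-.059,0]
    print(yaw,'C',C,'hinge',h,'stud shut',C+R@[-.045,0]);p=C+R@[-.011,.05];go([*p,.17],90+yaw)
```

```text
[0.49972357 0.27245946 0.062     ] 84.00530981363097
-8.0 C [0.55156541 0.17428908] hinge [0.62187445 0.16440779] stud shut [0.50700335 0.18055187]
shift [-0.394  1.3    2.07 ] az 0.025 yaw 82.25 tilt [-0.0006 -0.0003] t 2.275
-6.5 C [0.55411745 0.17567978] hinge [0.62466105 0.16764235] stud shut [0.50940672 0.18077393]
shift [-0.37   1.317  2.07 ] az -0.125 yaw 82.25 tilt [-0.0006 -0.0003] t 2.275
```

```bash
python3 -m jog '[{"claw":0,"x":-0.2,"y":0.65,"z":0,"ax":0,"ay":0,"az":0},{"claw":0,"x":-0.18,"y":0.65,"z":0.07,"ax":0,"ay":0,"az":0},{"claw":0,"x":0,"y":0,"z":0.8,"ax":0,"ay":0,"az":0},{"claw":0,"x":0,"y":0,"z":0.8,"ax":0,"ay":0,"az":0},{"claw":0,"x":0,"y":0,"z":0.5,"ax":0,"ay":0,"az":0},{"claw":0,"x":0,"y":0,"z":0.3,"ax":0,"ay":0,"az":0},{"claw":0,"x":0,"y":0,"z":0.3,"ax":0,"ay":0,"az":0},{"claw":0,"x":0,"y":0,"z":0.25,"ax":0,"ay":0,"az":0}]'
```

```text
clock: 3.28
eef_pos: [0.5486, 0.2267, 0.1135]
ee_rot: [[0.136, 0.991, 0.001], [0.991, -0.136, 0.001], [0.001, 0.001, -1.0]]
force: [-1.0, 0.8, 3.9]
opening: 0.0007
gripper_force: 1.7
```

```bash
python3 -m jog '[{"claw":0,"x":0,"y":0,"z":0.2,"ax":0,"ay":0,"az":0},{"claw":0,"x":0,"y":0,"z":0.15,"ax":0,"ay":0,"az":0},{"claw":0,"x":0,"y":0,"z":0.1,"ax":0,"ay":0,"az":0}]'
```

```text
clock: 3.65
eef_pos: [0.5475, 0.2263, 0.0858]
ee_rot: [[0.136, 0.991, -0.001], [0.991, -0.136, 0.0], [-0.0, -0.001, -1.0]]
force: [-2.3, -0.7, 3.7]
opening: 0.0004
gripper_force: 1.6
```

```bash
python3 -m jog '[{"claw":0,"x":0,"y":0,"z":0.05,"ax":0,"ay":0,"az":0},{"claw":0,"x":0,"y":0,"z":0.05,"ax":0,"ay":0,"az":0},{"claw":0,"x":0,"y":0,"z":0.03,"ax":0,"ay":0,"az":0},{"claw":0,"x":0,"y":0,"z":0.0,"ax":0,"ay":0,"az":0}]'
```

```text
clock: 4.15
eef_pos: [0.548, 0.2262, 0.0803]
ee_rot: [[0.137, 0.991, -0.0], [0.991, -0.137, 0.001], [0.001, -0.001, -1.0]]
force: [-5.6, -0.0, 14.3]
opening: 0.0009
gripper_force: 7.0
```

```bash
python3 -m jog '[{"claw":0,"x":0,"y":0,"z":-0.8,"ax":0,"ay":0,"az":0},{"claw":0,"x":-0.4,"y":-0.2,"z":-0.8,"ax":0,"ay":0,"az":0},{"claw":0,"x":-0.8,"y":-0.3,"z":-0.4,"ax":0,"ay":0,"az":0},{"claw":87,"x":-0.8,"y":-0.3,"z":0,"ax":0,"ay":0,"az":0},{"claw":87,"x":0,"y":0,"z":0,"ax":0,"ay":0,"az":0},{"claw":87,"x":0,"y":0,"z":0,"ax":0,"ay":0,"az":0}]'
python3 - <<'E'
from h import *
s=telemetry.read_state();im=optics.read_camera('wrist');cv2.imwrite('pics/w2.png',im[:,:,::-1]);np.save('w2.npy',P('wrist',s))
print(s['eef_pos'],s['force'])
E
python3 -m jog '[{"claw":87,"x":-0.7,"y":0.4,"z":0,"ax":0,"ay":0,"az":0},{"claw":87,"x":0,"y":0,"z":0,"ax":0,"ay":0,"az":0},{"claw":87,"x":0,"y":0,"z":0,"ax":0,"ay":0,"az":0}]'
python3 - <<'E'
from h import *
s=telemetry.read_state();im=optics.read_camera('wrist');cv2.imwrite('pics/w3.png',im[:,:,::-1]);np.save('w3.npy',P('wrist',s))
a=cv2.imread('pics/w2.png');b=cv2.imread('pics/w3.png');W2,W3=np.load('w2.npy'),np.load('w3.npy')
X=np.array([.508,.181,.083]);o=[]
for im,W in((a,W2),(b,W3)):
    u,v=proj(W,X).round().astype(int);x,y=max(u-50,0),max(v-37,0);print(u,v,x,y);o.append(cv2.resize(im[y:y+75,x:x+100],(400,300),interpolation=cv2.INTER_CUBIC))
cv2.imwrite('pics/z2.png',np.vstack([np.hstack([cv2.resize(a,(400,300)),cv2.resize(b,(400,300))]),np.hstack(o)]))
E
```

```text
clock: 4.9
eef_pos: [0.4847, 0.1141, 0.1987]
ee_rot: [[0.137, 0.991, 0.002], [0.991, -0.137, 0.001], [0.001, 0.001, -1.0]]
force: [-0.4, 0.4, 0.8]
opening: 0.0225
gripper_force: 0.0
[0.48473604 0.11411213 0.19870405] [-0.39029568  0.4259296   0.84191634]
clock: 5.32
eef_pos: [0.5024, 0.0701, 0.1981]
ee_rot: [[0.135, 0.991, -0.0], [0.991, -0.135, -0.0], [-0.0, -0.0, -1.0]]
force: [0.4, 0.2, -0.2]
opening: 0.0563
gripper_force: 0.0
291 129 241 92
264 77 214 40
```

View pics/z2.png

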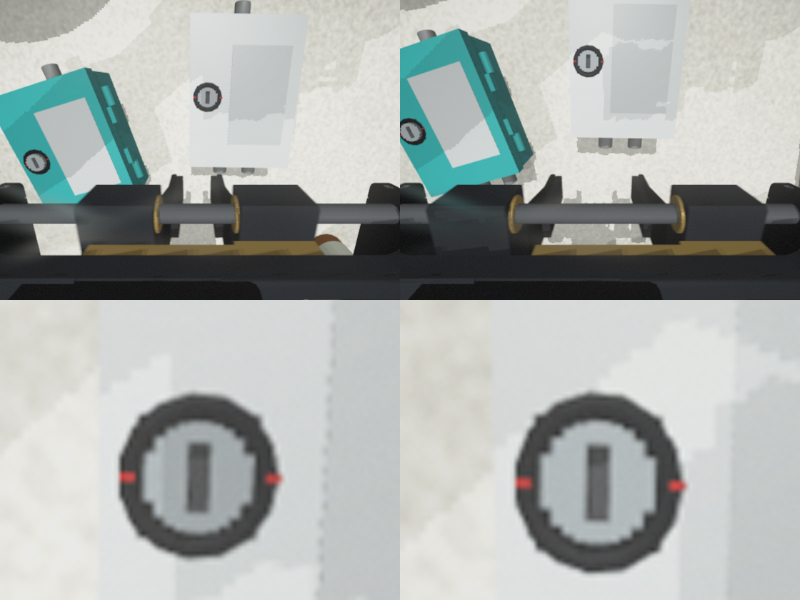

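The lid is shut. The stud's slot is at w2 (290.8,136.3) and w3 (263.5,85.8), with the red marks on either side and the slot close to the tool's x direction. I'll measure it to sub-pixel accuracy.

Run:
```python
from h import *
W=[np.load('w2.npy'),np.load('w3.npy')];C=[(290.75,136.25),(263.5,85.75)];I=[cv2.imread('pics/w2.png'),cv2.imread('pics/w3.png')]
o={'slot':[], 'mL':[], 'mR':[]};ends=[]
for w,c,im in zip(W,C,I):
    yy,xx=np.mgrid[:420,:560];r=np.hypot(xx-c[0],yy-c[1]);g=im.min(2).astype(float)
    m=r<11.5;ref=np.percentile(g[m],80);wt=np.clip(ref-20-g,0,None)*m
    k=cv2.moments(wt.astype(np.float32));cx,cy=k['m10']/k['m00'],k['m01']/k['m00']
    a=.5*np.arctan2(2*k['mu11'],k['mu20']-k['mu02']);o['slot'].append((w,(cx,cy)))
    e=[atz(w,(cx+s*8*np.cos(a),cy+s*8*np.sin(a)),.083) for s in(-1,1)];print('slot px',cx,cy,'yaw',ang(e[0]-e[1])%180)
    red=np.clip(im[:,:,2].astype(float)-im[:,:,1]-30,0,None)*(r<26)
    for n,q in(('mL',xx<c[0]),('mR',xx>=c[0])):
        k=red*q;o[n].append((w,((k*xx).sum()/k.sum(),(k*yy).sum()/k.sum())))
X={n:tri(v) for n,v in o.items()}
for n in X: print(n,X[n].round(4),[(proj(w,X[n])-c).round(2) for w,c in o[n]],[atz(w,c,.082)[:2].round(4) for w,c in o[n]])
print('box x yaw',[ang(atz(w,b,.082)-atz(w,a,.082)) for (w,a),(_,b) in zip(o['mL'],o['mR'])])
```

```text
slot px 290.1734589391767 135.6635265205816 yaw 80.55107059798614
slot px 262.9253099485939 84.94738433625642 yaw 80.31511250565781
slot [0.5066 0.1752 0.0841] [array([-0.1 ,  0.06]), array([ 0.11, -0.07])] [array([0.5068, 0.1751]), array([0.5064, 0.1753])]
mL [0.4911 0.1772 0.0831] [array([-0.1 ,  0.06]), array([ 0.1 , -0.07])] [array([0.4912, 0.1771]), array([0.4909, 0.1772])]
mR [0.5229 0.1723 0.0822] [array([-0.12,  0.07]), array([ 0.12, -0.08])] [array([0.523 , 0.1724]), array([0.5228, 0.1723])]
box x yaw [np.float64(-8.559546143589644), np.float64(-8.828402650773821)]
```

Run:
```python
from h import *
go([.495,-.31,.2],86)
```

```text
shift [-6.299  0.734 -0.033] az -0.373 yaw 82.27 tilt [-0.0007  0.0002] t 5.375
```

```bash
python3 -m jog '[{"claw":87,"x":-0.5,"y":0.1,"z":0,"ax":0,"ay":0,"az":0},{"claw":87,"x":-0.95,"y":0.1,"z":0,"ax":0,"ay":0,"az":0},{"claw":87,"x":-0.95,"y":0.1,"z":0,"ax":0,"ay":0,"az":0},{"claw":87,"x":-0.95,"y":0.1,"z":0,"ax":0,"ay":0,"az":0},{"claw":87,"x":-0.95,"y":0.1,"z":0,"ax":0,"ay":0,"az":0},{"claw":87,"x":-0.95,"y":0.1,"z":0,"ax":0,"ay":0,"az":0},{"claw":87,"x":-0.5,"y":0.1,"z":0,"ax":0,"ay":0,"az":-0.37},{"claw":87,"x":0,"y":0,"z":0,"ax":0,"ay":0,"az":0}]' && python3 -m jog '[{"claw":87,"x":0,"y":0,"z":0,"ax":0,"ay":0,"az":0}]'
python3 - <<'E'
from h import *
s=telemetry.read_state();im=optics.read_camera('wrist');cv2.imwrite('pics/w4.png',im[:,:,::-1]);np.save('w4.npy',P('wrist',s))
go([.505,-.26,.2],86)
E
python3 -m jog '[{"claw":87,"x":0.7,"y":0.2,"z":0,"ax":0,"ay":0,"az":0},{"claw":87,"x":0,"y":0,"z":0,"ax":0,"ay":0,"az":0},{"claw":87,"x":0,"y":0,"z":0,"ax":0,"ay":0,"az":0}]'
python3 - <<'E'
from h import *
s=telemetry.read_state();im=optics.read_camera('wrist');cv2.imwrite('pics/w5.png',im[:,:,::-1]);np.save('w5.npy',P('wrist',s))
a=cv2.imread('pics/w4.png');b=cv2.imread('pics/w5.png');o=[]
X=np.array([.503,-.232,.11])
for im,W in((a,np.load('w4.npy')),(b,np.load('w5.npy'))):
    u,v=proj(W,X).round().astype(int);x,y=max(u-75,0),max(v-56,0);print(u,v,x,y);o.append(cv2.resize(im[y:y+112,x:x+150],(400,300),interpolation=cv2.INTER_CUBIC))
cv2.imwrite('pics/z3.png',np.vstack([np.hstack([cv2.resize(a,(400,300)),cv2.resize(b,(400,300))]),np.hstack(o)]))
E
```

```text
clock: 6.38
eef_pos: [0.4967, -0.2801, 0.1983]
ee_rot: [[0.075, 0.997, -0.0], [0.997, -0.075, -0.001], [-0.001, -0.0, -1.0]]
force: [-0.1, 0.5, 0.5]
opening: 0.0872
gripper_force: 0.0
clock: 6.5
eef_pos: [0.4973, -0.2765, 0.198]
ee_rot: [[0.07, 0.998, -0.001], [0.998, -0.07, 0.002], [0.001, -0.001, -1.0]]
force: [-0.5, 0.3, -0.4]
opening: 0.087
gripper_force: 0.0
shift [ 0.278  0.109 -0.031] az 0.002 yaw 86.02 tilt [-0.0004  0.0015] t 6.55
clock: 6.92
eef_pos: [0.5118, -0.2363, 0.1985]
ee_rot: [[0.07, 0.998, -0.0], [0.998, -0.07, 0.0], [0.0, -0.0, -1.0]]
force: [0.5, -0.1, -0.4]
opening: 0.0868
gripper_force: 0.0
278 161 203 105
264 210 189 154
```

View pics/z3.png

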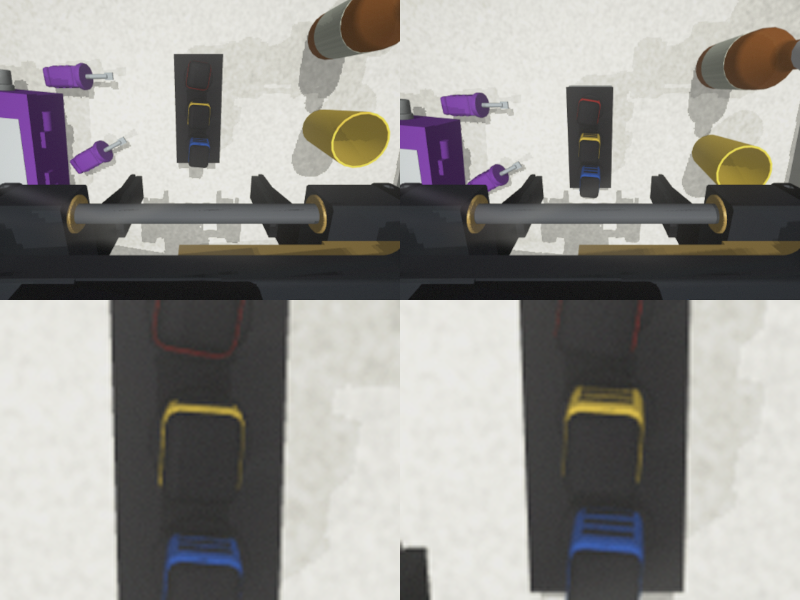

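The purple drivers lie flat on the bench, away from the stand. The yellow driver's black cap is centred at about w4 (278.4,163) and w5 (266.2,207), roughly square to the stand.

Run:
```python
from h import *
W=[np.load('w4.npy'),np.load('w5.npy')]
c=[(278.4,163),(266.2,207)]
X=tri(list(zip(W,c)));print(X,[atz(w,q,.11) for w,q in zip(W,c)])
# yellow front rim line + stand outline
for w,f in zip(W,('w4','w5')):
    im=cv2.imread(f'pics/{f}.png').astype(int);g=im.max(2)
    roi=np.zeros(g.shape,bool);roi[70:225 if f=='w4' else 262,228:322]=1
    m=((g<75)&roi).astype(np.uint8);n,l,st,_=cv2.connectedComponentsWithStats(m);k=1+np.argmax(st[1:,4]);
    for y in range(st[k,1]+5,st[k,1]+st[k,3]-5,25):
        xs=np.where(l[y]==k)[0];a,b=atz(w,(xs.min()-.5,y),.05),atz(w,(xs.max()+.5,y),.05);print(f,y,((a+b)/2)[:2].round(4),np.linalg.norm(a-b).round(4))
    Y=(im[:,:,2]-im[:,:,0]>40)&(im[:,:,1]-im[:,:,0]>30);Y[:, :235]=0;Y[:,310:]=0;Y[:100]=0;Y[250:]=0
    xs=np.where(Y.any(0))[0];t=[np.where(Y[:,x])[0].min() for x in xs];print('yellow u',xs.min(),xs.max(),'rows',t)
```

```text
[ 0.50310876 -0.23700426  0.08420474] [array([ 0.50285381, -0.23334239,  0.11      ]), array([ 0.50464496, -0.22975202,  0.11      ])]
w4 81 [ 0.5067 -0.1653] 0.0626
w4 106 [ 0.5052 -0.1874] 0.0621
w4 131 [ 0.5041 -0.2105] 0.0625
w4 156 [ 0.5019 -0.2346] 0.0629
w4 181 [ 0.5002 -0.2599] 0.0624
w4 206 [ 0.4984 -0.2864] 0.0618
yellow u 262 294 rows [np.int64(172), np.int64(154), np.int64(148), np.int64(145), np.int64(144), np.int64(143), np.int64(143), np.int64(143), np.int64(144), np.int64(144), np.int64(144), np.int64(144), np.int64(144), np.int64(144), np.int64(144), np.int64(144), np.int64(144), np.int64(144), np.int64(144), np.int64(144), np.int64(144), np.int64(144), np.int64(145), np.int64(145), np.int64(145), np.int64(145), np.int64(145), np.int64(145), np.int64(145), np.int64(145), np.int64(146), np.int64(147), np.int64(150)]
w5 127 [ 0.5068 -0.1659] 0.0633
w5 152 [ 0.5049 -0.1899] 0.0628
w5 177 [ 0.5034 -0.215 ] 0.0633
w5 202 [ 0.5013 -0.2414] 0.0627
w5 227 [ 0.4991 -0.269 ] 0.0621
w5 252 [ 0.4974 -0.2981] 0.0626
yellow u 251 280 rows [np.int64(195), np.int64(192), np.int64(189), np.int64(188), np.int64(187), np.int64(186), np.int64(191), np.int64(191), np.int64(189), np.int64(189), np.int64(189), np.int64(189), np.int64(189), np.int64(189), np.int64(189), np.int64(189), np.int64(192), np.int64(192), np.int64(192), np.int64(192), np.int64(190), np.int64(192), np.int64(192), np.int64(190), np.int64(190), np.int64(188), np.int64(187), np.int64(188), np.int64(190), np.int64(198)]
```

Run:
```python
from h import *
go([.5028,-.2325,.067],86.1)
```

```text
shift [ 0.067 -0.151  2.193] az -0.02 yaw 85.9 tilt [ 0.     -0.0001] t 6.975
```

```bash
python3 -m jog '[{"claw":87,"x":0.07,"y":-0.15,"z":0.2,"ax":0,"ay":0,"az":0},{"claw":87,"x":0,"y":0,"z":0.5,"ax":0,"ay":0,"az":0},{"claw":87,"x":0,"y":0,"z":0.5,"ax":0,"ay":0,"az":0},{"claw":87,"x":0,"y":0,"z":0.5,"ax":0,"ay":0,"az":0},{"claw":87,"x":0,"y":0,"z":0.3,"ax":0,"ay":0,"az":0},{"claw":87,"x":0,"y":0,"z":0.15,"ax":0,"ay":0,"az":0},{"claw":87,"x":0,"y":0,"z":0.0,"ax":0,"ay":0,"az":0},{"claw":87,"x":0,"y":0,"z":0.0,"ax":0,"ay":0,"az":0}]' && python3 -m jog '[{"claw":24,"x":0,"y":0,"z":0,"ax":0,"ay":0,"az":0},{"claw":20,"x":0,"y":0,"z":0,"ax":0,"ay":0,"az":0},{"claw":20,"x":0,"y":0,"z":0,"ax":0,"ay":0,"az":0},{"claw":20,"x":0,"y":0,"z":0,"ax":0,"ay":0,"az":0},{"claw":20,"x":0,"y":0,"z":0,"ax":0,"ay":0,"az":0},{"claw":20,"x":0,"y":0,"z":0,"ax":0,"ay":0,"az":0}]' 15
```

```text
clock: 7.98
eef_pos: [0.5036, -0.2331, 0.0704]
ee_rot: [[0.072, 0.997, 0.002], [0.997, -0.072, -0.0], [-0.0, 0.002, -1.0]]
force: [-0.5, -0.2, -0.2]
opening: 0.087
gripper_force: 0.0
clock: 8.72
eef_pos: [0.5029, -0.2327, 0.0695]
ee_rot: [[0.072, 0.997, -0.0], [0.997, -0.072, 0.0], [0.0, -0.0, -1.0]]
force: [-0.3, -0.6, 0.3]
opening: 0.0353
gripper_force: 0.0
```

```bash
python3 -m jog '[{"claw":20,"x":0,"y":0,"z":0,"ax":0,"ay":0,"az":0},{"claw":20,"x":0,"y":0,"z":0,"ax":0,"ay":0,"az":0},{"claw":20,"x":0,"y":0,"z":0,"ax":0,"ay":0,"az":0},{"claw":20,"x":0,"y":0,"z":0,"ax":0,"ay":0,"az":0}]' 15; python3 -m jog '[{"claw":15,"x":0,"y":0,"z":0,"ax":0,"ay":0,"az":0},{"claw":15,"x":0,"y":0,"z":0,"ax":0,"ay":0,"az":0},{"claw":15,"x":0,"y":0,"z":0,"ax":0,"ay":0,"az":0},{"claw":15,"x":0,"y":0,"z":0,"ax":0,"ay":0,"az":0}]' 55; python3 -c "
from h import *
s=telemetry.read_state();print(s['eef_pos'],ang(s['ee_rot'][:,0]))"
```

```text
clock: 9.22
eef_pos: [0.5029, -0.2327, 0.0695]
ee_rot: [[0.072, 0.997, -0.0], [0.997, -0.072, 0.0], [0.0, -0.0, -1.0]]
force: [-1.5, 0.5, -0.5]
opening: 0.0265
gripper_force: 14.5
clock: 9.72
eef_pos: [0.5029, -0.2327, 0.0695]
ee_rot: [[0.072, 0.997, -0.0], [0.997, -0.072, 0.0], [0.0, -0.0, -1.0]]
force: [-0.4, 0.3, -1.0]
opening: 0.0257
gripper_force: 53.8
[ 0.50290414 -0.23270415  0.0694679 ] 85.84884628473048
```

```bash
python3 -m jog '[{"claw":15,"x":0,"y":0,"z":-0.2,"ax":0,"ay":0,"az":0},{"claw":15,"x":0,"y":0,"z":-0.5,"ax":0,"ay":0,"az":0},{"claw":15,"x":0,"y":0,"z":-0.7,"ax":0,"ay":0,"az":0},{"claw":15,"x":0,"y":0,"z":-0.7,"ax":0,"ay":0,"az":0},{"claw":15,"x":0,"y":0,"z":-0.2,"ax":0,"ay":0,"az":0},{"claw":15,"x":0,"y":0,"z":0,"ax":0,"ay":0,"az":0},{"claw":15,"x":0,"y":0,"z":0,"ax":0,"ay":0,"az":0}]' ; python3 -c "
from h import *
go([.5069,.1749,.19],80.4)"
```

```text
clock: 10.6
eef_pos: [0.5019, -0.2321, 0.2059]
ee_rot: [[0.072, 0.997, -0.003], [0.997, -0.072, 0.001], [0.001, -0.003, -1.0]]
force: [-0.0, -0.5, -0.8]
opening: 0.0258
gripper_force: 53.8
shift [ 6.771 -0.406  0.272] az 0.546 yaw 85.86 tilt [-0.003   0.0011] t 10.6
```

```bash
python3 -m jog '[{"claw":15,"x":0.5,"y":0,"z":0,"ax":0,"ay":0,"az":0},{"claw":15,"x":0.95,"y":-0.08,"z":0,"ax":0,"ay":0,"az":0},{"claw":15,"x":0.95,"y":-0.08,"z":0,"ax":0,"ay":0,"az":0},{"claw":15,"x":0.95,"y":-0.08,"z":0,"ax":0,"ay":0,"az":0},{"claw":15,"x":0.95,"y":-0.08,"z":0,"ax":0,"ay":0,"az":0},{"claw":15,"x":0.95,"y":-0.08,"z":0,"ax":0,"ay":0,"az":0},{"claw":15,"x":0.95,"y":0,"z":0,"ax":0,"ay":0,"az":0},{"claw":15,"x":0.5,"y":0,"z":0.2,"ax":0,"ay":0,"az":0.55}]' ; python3 -m jog '[{"claw":15,"x":0,"y":0,"z":0,"ax":0,"ay":0,"az":0},{"claw":15,"x":0,"y":0,"z":0,"ax":0,"ay":0,"az":0}]'; python3 -c "
from h import *
go([.5069,.1749,.18],80.4)"
```

```text
clock: 11.6
eef_pos: [0.5074, 0.1737, 0.1944]
ee_rot: [[0.166, 0.986, -0.001], [0.986, -0.166, 0.001], [0.0, -0.001, -1.0]]
force: [0.6, -0.6, -1.0]
opening: 0.0257
gripper_force: 53.8
clock: 11.85
eef_pos: [0.5076, 0.1686, 0.1944]
ee_rot: [[0.168, 0.986, -0.002], [0.986, -0.168, -0.002], [-0.002, -0.002, -1.0]]
force: [0.5, 0.9, -1.5]
opening: 0.0256
gripper_force: 53.8
shift [ 0.102 -0.029  0.241] az -0.008 yaw 80.32 tilt [-0.002  -0.0018] t 11.85
```

```bash
python3 -m jog '[{"claw":15,"x":0.1,"y":-0.03,"z":0.3,"ax":0,"ay":0,"az":0},{"claw":15,"x":0,"y":0,"z":0.3,"ax":0,"ay":0,"az":0},{"claw":15,"x":0,"y":0,"z":0,"ax":0,"ay":0,"az":0},{"claw":15,"x":0,"y":0,"z":0,"ax":0,"ay":0,"az":0}]'
python3 - <<'E'
from h import *
go([.5069,.1749,.1425],80.4)
s=telemetry.read_state();im=optics.read_camera('wrist')[:,:,::-1];W=P('wrist',s);np.save('w6.npy',W);cv2.imwrite('pics/w6.png',im)
tip=s['eef_pos']+s['ee_rot'][:,2]*.0595
o=[]
for n in ('wrist','scene','side'):
    I=im if n=='wrist' else optics.read_camera(n)[:,:,::-1]
    cv2.imwrite(f'pics/{n}6.png',I);p=W if n=='wrist' else P(n)
    u=proj(p,tip);v=proj(p,np.array([.5069,.1749,.083]));h=(75,56) if n=='wrist' else (40,30)
    x,y=(np.round(u).astype(int)-h);x,y=max(x,0),max(y,0);print(n,'tip',u.round(1),'stud',v.round(1),'crop',x,y,400/(2*h[0]))
    o.append(cv2.resize(I[y:y+2*h[1],x:x+2*h[0]],(400,300),interpolation=cv2.INTER_CUBIC))
o.append(cv2.resize(im,(400,300)))
cv2.imwrite('pics/z4.png',np.vstack([np.hstack(o[:2]),np.hstack(o[2:])]))
E
```

```text
clock: 12.35
eef_pos: [0.5079, 0.1752, 0.1602]
ee_rot: [[0.169, 0.986, 0.001], [0.986, -0.169, 0.0], [0.0, 0.001, -1.0]]
force: [0.7, 1.0, -0.3]
opening: 0.026
gripper_force: 53.8
shift [-0.008 -0.016  0.295] az -0.015 yaw 80.25 tilt [0.0009 0.0002] t 12.35
wrist tip [275.1 225. ] stud [273.8 218.4] crop 200 169 2.6666666666666665
scene tip [331.  209.2] stud [330.3 214.6] crop 291 179 5.0
side tip [291.8 188.3] stud [291.4 193.3] crop 252 158 5.0
```

View pics/z4.png

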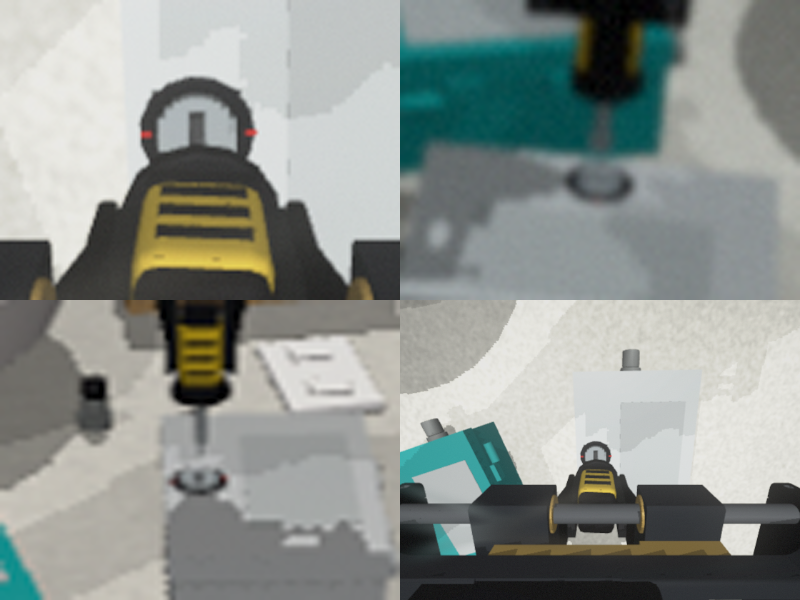

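The tip shows at side (292,188) and scene (331,209), directly over the stud at side (292,194) and scene (331,215). Both match the predictions to within 1 px, and the driver is upright. I'll lower it into the slot.

```bash
python3 -m jog '[{"claw":15,"x":0,"y":-0.01,"z":0.1,"ax":0,"ay":0,"az":0},{"claw":15,"x":0,"y":0,"z":0.1,"ax":0,"ay":0,"az":0},{"claw":15,"x":0,"y":0,"z":0.06,"ax":0,"ay":0,"az":0},{"claw":15,"x":0,"y":0,"z":0,"ax":0,"ay":0,"az":0},{"claw":15,"x":0,"y":0,"z":0,"ax":0,"ay":0,"az":0}]'; python3 -c "
from h import *
go([.5069,.1749,.138],80.4)"
```

```text
clock: 13.12
eef_pos: [0.5068, 0.1763, 0.144]
ee_rot: [[0.168, 0.986, 0.0], [0.986, -0.168, 0.0], [0.0, 0.0, -1.0]]
force: [-0.2, 0.0, -1.1]
opening: 0.026
gripper_force: 53.8
shift [-0.023  0.005  0.099] az -0.005 yaw 80.35 tilt [0.0001 0.0001] t 13.125
```

```bash
python3 -m jog '[{"claw":15,"x":-0.02,"y":0.0,"z":0.03,"ax":0,"ay":0,"az":0},{"claw":15,"x":0,"y":0,"z":0.03,"ax":0,"ay":0,"az":0},{"claw":15,"x":0,"y":0,"z":0,"ax":0,"ay":0,"az":0},{"claw":15,"x":0,"y":0,"z":0,"ax":0,"ay":0,"az":0}]'
```

```text
clock: 13.62
eef_pos: [0.5065, 0.1751, 0.1403]
ee_rot: [[0.168, 0.986, -0.0], [0.986, -0.168, 0.0], [0.0, -0.0, -1.0]]
force: [0.7, -0.2, -0.5]
opening: 0.0256
gripper_force: 53.8
```

```bash
python3 -m jog '[{"claw":15,"x":0,"y":0.0,"z":0.03,"ax":0,"ay":0,"az":0},{"claw":15,"x":0,"y":0,"z":0.02,"ax":0,"ay":0,"az":0},{"claw":15,"x":0,"y":0,"z":0,"ax":0,"ay":0,"az":0},{"claw":15,"x":0,"y":0,"z":0,"ax":0,"ay":0,"az":0}]'
```

```text
clock: 14.12
eef_pos: [0.5066, 0.1751, 0.1375]
ee_rot: [[0.168, 0.986, 0.0], [0.986, -0.168, 0.0], [0.0, 0.0, -1.0]]
force: [-0.2, 0.4, 1.6]
opening: 0.0259
gripper_force: 53.8
```

```bash
python3 -m jog '[{"claw":15,"x":0,"y":0.0,"z":0.05,"ax":0,"ay":0,"az":0},{"claw":15,"x":0,"y":0,"z":0.05,"ax":0,"ay":0,"az":0},{"claw":15,"x":0,"y":0,"z":0,"ax":0,"ay":0,"az":0},{"claw":15,"x":0,"y":0,"z":0,"ax":0,"ay":0,"az":0}]'
```

```text
clock: 14.62
eef_pos: [0.5067, 0.1752, 0.132]
ee_rot: [[0.168, 0.986, 0.0], [0.986, -0.168, 0.001], [0.001, 0.0, -1.0]]
force: [-2.2, -0.3, 8.7]
opening: 0.026
gripper_force: 53.8
```

```bash
python3 -m jog '[{"claw":15,"x":0,"y":0,"z":0.03,"ax":0,"ay":0,"az":0},{"claw":15,"x":0,"y":0,"z":0.015,"ax":0,"ay":0,"az":0},{"claw":15,"x":0,"y":0,"z":0,"ax":0,"ay":0,"az":0},{"claw":15,"x":0,"y":0,"z":0,"ax":0,"ay":0,"az":0}]'; python3 -c "
from h import *
s=telemetry.read_state();print(s['eef_pos'],s['force'],s['torque'],s['qpos'])"
```

```text
clock: 15.12
eef_pos: [0.5068, 0.1752, 0.1297]
ee_rot: [[0.168, 0.986, 0.0], [0.986, -0.168, 0.001], [0.001, 0.0, -1.0]]
force: [-2.6, -1.5, 11.2]
opening: 0.0262
gripper_force: 53.9
[0.50676711 0.1752065  0.12973995] [-2.59531845 -1.50256127 11.2039794 ] [-0.38150461  0.94247253 -0.0150429 ] [-0.66988424  0.35641892  0.32281659  1.97558848 -0.15114929  0.83178936
 -0.43241154]
```

```bash
python3 -m jog '[{"claw":15,"x":0,"y":-0.008,"z":0.015,"ax":0,"ay":0,"az":0},{"claw":15,"x":0,"y":0,"z":0,"ax":0,"ay":0,"az":0},{"claw":15,"x":0,"y":0,"z":0,"ax":0,"ay":0,"az":0}]'; python3 -c "
from h import *
s=telemetry.read_state();print(s['eef_pos'],s['force'],s['torque'],s['qpos'])"
```

```text
clock: 15.5
eef_pos: [0.5067, 0.1752, 0.1291]
ee_rot: [[0.168, 0.986, 0.001], [0.986, -0.168, 0.001], [0.001, 0.001, -1.0]]
force: [-2.4, -1.3, 11.1]
opening: 0.0258
gripper_force: 53.9
[0.50670787 0.17522835 0.12908882] [-2.43685387 -1.25973039 11.05349078] [-0.43358946  0.8531046   0.0025843 ] [-0.67003474  0.35683367  0.32269379  1.97686457 -0.15131917  0.8292535
 -0.43249792]
```

```bash
python3 -m jog '[{"claw":15,"x":0,"y":0,"z":0,"ax":0,"ay":0,"az":0.5},{"claw":15,"x":0,"y":0,"z":0,"ax":0,"ay":0,"az":0.6},{"claw":15,"x":0,"y":0,"z":0,"ax":0,"ay":0,"az":0.6},{"claw":15,"x":0,"y":0,"z":0,"ax":0,"ay":0,"az":0.6},{"claw":15,"x":0,"y":0,"z":0,"ax":0,"ay":0,"az":0.6},{"claw":15,"x":0,"y":0,"z":0,"ax":0,"ay":0,"az":0.6},{"claw":15,"x":0,"y":0,"z":0,"ax":0,"ay":0,"az":0},{"claw":15,"x":0,"y":0,"z":0,"ax":0,"ay":0,"az":0}]'; python3 -c "
from h import *
s=telemetry.read_state();print(s['eef_pos'],s['force'],s['torque'],s['qpos'],ang(s['ee_rot'][:,0]))"
```

```text
clock: 16.5
eef_pos: [0.5073, 0.1757, 0.1293]
ee_rot: [[0.703, 0.712, 0.002], [0.712, -0.703, 0.002], [0.003, 0.001, -1.0]]
force: [-1.7, -0.5, 11.0]
opening: 0.0259
gripper_force: 53.8
[0.50726384 0.17571098 0.12929915] [-1.66983275 -0.45341621 11.00009582] [-0.24335429  0.65391729  0.00886945] [-0.78142944  0.37102179  0.46512252  1.98223564 -0.22227481  0.83429665
 -0.97278821] 45.36490174797129
```

```bash
python3 -m jog '[{"claw":15,"x":0,"y":0,"z":0,"ax":0,"ay":0,"az":0.5},{"claw":15,"x":0,"y":0,"z":0,"ax":0,"ay":0,"az":0.5},{"claw":15,"x":0,"y":0,"z":0,"ax":0,"ay":0,"az":0.5},{"claw":15,"x":0,"y":0,"z":0,"ax":0,"ay":0,"az":0},{"claw":15,"x":0,"y":0,"z":0,"ax":0,"ay":0,"az":0}]'; python3 -c "
from h import *
s=telemetry.read_state();print(s['eef_pos'],s['force'],s['torque'],s['qpos'],ang(s['ee_rot'][:,0]))"
```

```text
clock: 17.12
eef_pos: [0.5072, 0.1756, 0.1293]
ee_rot: [[0.863, 0.506, 0.002], [0.506, -0.863, 0.002], [0.003, -0.0, -1.0]]
force: [-2.1, -1.0, 11.7]
opening: 0.0256
gripper_force: 53.8
[0.50723506 0.17564406 0.12925174] [-2.09690081 -1.03668378 11.70648202] [-0.18969587  0.68438347  0.04649907] [-0.82967126  0.3798386   0.52834295  1.98483076 -0.2550033   0.83841095
 -1.20166137] 30.36635689666613
```

```bash
python3 -m jog '[{"claw":15,"x":0,"y":0,"z":0,"ax":0,"ay":0,"az":0.6},{"claw":15,"x":0,"y":0,"z":0,"ax":0,"ay":0,"az":0.6},{"claw":15,"x":0,"y":0,"z":0,"ax":0,"ay":0,"az":0.6},{"claw":15,"x":0,"y":0,"z":0,"ax":0,"ay":0,"az":0.6},{"claw":15,"x":0,"y":0,"z":0,"ax":0,"ay":0,"az":0.6},{"claw":15,"x":0,"y":0,"z":0,"ax":0,"ay":0,"az":0.6},{"claw":15,"x":0,"y":0,"z":0,"ax":0,"ay":0,"az":0.6},{"claw":15,"x":0,"y":0,"z":0,"ax":0,"ay":0,"az":0.0}]'; python3 -c "
from h import *
s=telemetry.read_state();print(s['eef_pos'],s['force'],s['torque'],s['qpos'],ang(s['ee_rot'][:,0]))"
```

```text
clock: 18.12
eef_pos: [0.5072, 0.1754, 0.1291]
ee_rot: [[0.979, -0.202, 0.002], [-0.202, -0.979, 0.001], [0.002, -0.001, -1.0]]
force: [-2.2, -0.8, 11.4]
opening: 0.026
gripper_force: 53.8
[0.50718536 0.17538237 0.12908735] [-2.20699632 -0.83704113 11.44183655] [-0.27980689  0.79220928  0.04662007] [-0.96603105  0.41652006  0.71373845  1.99175324 -0.35827138  0.85746221
 -1.83095293] -11.668803437293667
```

```bash
python3 -m jog '[{"claw":15,"x":0,"y":0,"z":0,"ax":0,"ay":0,"az":0.4},{"claw":15,"x":0,"y":0,"z":0,"ax":0,"ay":0,"az":0.4},{"claw":15,"x":0,"y":0,"z":0,"ax":0,"ay":0,"az":0.3},{"claw":15,"x":0,"y":0,"z":0,"ax":0,"ay":0,"az":0.0},{"claw":15,"x":0,"y":0,"z":0,"ax":0,"ay":0,"az":0.0}]'; python3 -c "
from h import *
s=telemetry.read_state();print(s['eef_pos'],s['force'],s['torque'],s['qpos'],ang(s['ee_rot'][:,0]))"
```

```text
clock: 18.75
eef_pos: [0.5071, 0.1753, 0.1291]
ee_rot: [[0.923, -0.385, 0.002], [-0.385, -0.923, 0.001], [0.001, -0.002, -1.0]]
force: [-2.1, -0.1, 11.7]
opening: 0.0259
gripper_force: 53.8
[0.50712346 0.17528762 0.12908888] [-2.1255408  -0.08446751 11.65810406] [-0.20859686  0.81498408  0.03565839] [-1.00079736  0.42942254  0.76348671  1.99351066 -0.38865119  0.86495325
 -1.99158146] -22.638526129209957
```

```bash
python3 -m jog '[{"claw":15,"x":0,"y":0,"z":0,"ax":0,"ay":0,"az":-0.5},{"claw":15,"x":0,"y":0,"z":0,"ax":0,"ay":0,"az":-0.5},{"claw":15,"x":0,"y":0,"z":-0.03,"ax":0,"ay":0,"az":0},{"claw":15,"x":0,"y":0,"z":-0.03,"ax":0,"ay":0,"az":0},{"claw":15,"x":0,"y":0,"z":-0.03,"ax":0,"ay":0,"az":0.0},{"claw":15,"x":0,"y":0,"z":0,"ax":0,"ay":0,"az":0.0}]'; python3 -c "
from h import *
s=telemetry.read_state();print(s['eef_pos'],s['force'],s['torque'],ang(s['ee_rot'][:,0]))"
```

```text
clock: 19.5
eef_pos: [0.5076, 0.1756, 0.1342]
ee_rot: [[0.976, -0.219, 0.003], [-0.219, -0.976, 0.001], [0.003, -0.002, -1.0]]
force: [1.6, -0.5, 5.7]
opening: 0.0255
gripper_force: 53.9
[0.50762412 0.17555424 0.13417236] [ 1.58181122 -0.53195239  5.71672969] [ 0.00479146  0.10990679 -0.00582649] -12.652617753375376
```

```bash
python3 -m jog '[{"claw":15,"x":0,"y":0,"z":-0.03,"ax":0,"ay":0,"az":0},{"claw":15,"x":0,"y":0,"z":0,"ax":0,"ay":0,"az":0}]';python3 -m jog '[{"claw":15,"x":0,"y":0,"z":-0.2,"ax":0,"ay":0,"az":0},{"claw":15,"x":0,"y":0,"z":-0.6,"ax":0,"ay":0,"az":0},{"claw":15,"x":0,"y":0,"z":-0.6,"ax":0,"ay":0,"az":0},{"claw":15,"x":-0.7,"y":0.7,"z":0,"ax":0,"ay":0,"az":0},{"claw":15,"x":-0.7,"y":0.7,"z":0,"ax":0,"ay":0,"az":0},{"claw":15,"x":0,"y":0,"z":0,"ax":0,"ay":0,"az":0},{"claw":15,"x":0,"y":0,"z":0,"ax":0,"ay":0,"az":0}]'
python3 - <<'E'
from h import *
s=telemetry.read_state();W=P('wrist',s);im=optics.read_camera('wrist')[:,:,::-1];np.save('w7.npy',W)
A=im;o=[]
for n in('wrist','scene','side'):
    I=im if n=='wrist' else optics.read_camera(n)[:,:,::-1];p=W if n=='wrist' else P(n)
    cv2.imwrite(f'pics/{n}7.png',I)
    u,v=proj(p,np.array([.507,.175,.08])).round().astype(int);x,y=max(u-40,0),max(v-30,0);print(n,u,v,x,y)
    o.append(cv2.resize(I[y:y+60,x:x+80],(400,300),interpolation=cv2.INTER_CUBIC) if 0<u<560 and 0<v<420 else np.zeros((300,400,3),np.uint8))
o.append(cv2.resize(im,(400,300)));cv2.imwrite('pics/z5.png',np.vstack([np.hstack(o[:2]),np.hstack(o[2:])]))
go([.5029,-.2327,.2],85.85)
E
```

```text
clock: 19.75
eef_pos: [0.5065, 0.1753, 0.1351]
ee_rot: [[0.976, -0.219, 0.001], [-0.219, -0.976, 0.0], [0.001, -0.001, -1.0]]
force: [1.2, 0.1, 4.3]
opening: 0.026
gripper_force: 53.9
clock: 20.62
eef_pos: [0.406, 0.112, 0.2195]
ee_rot: [[0.976, -0.219, 0.001], [-0.219, -0.976, 0.002], [0.001, -0.002, -1.0]]
force: [0.3, -0.4, -0.4]
opening: 0.0258
gripper_force: 53.9
wrist 185 112 145 82
scene 330 216 290 186
side 291 194 251 164
shift [2.82  5.258 0.328] az -9.847 yaw -12.62 tilt [ 0.0009 -0.0012] t 20.775
```

View pics/z5.png

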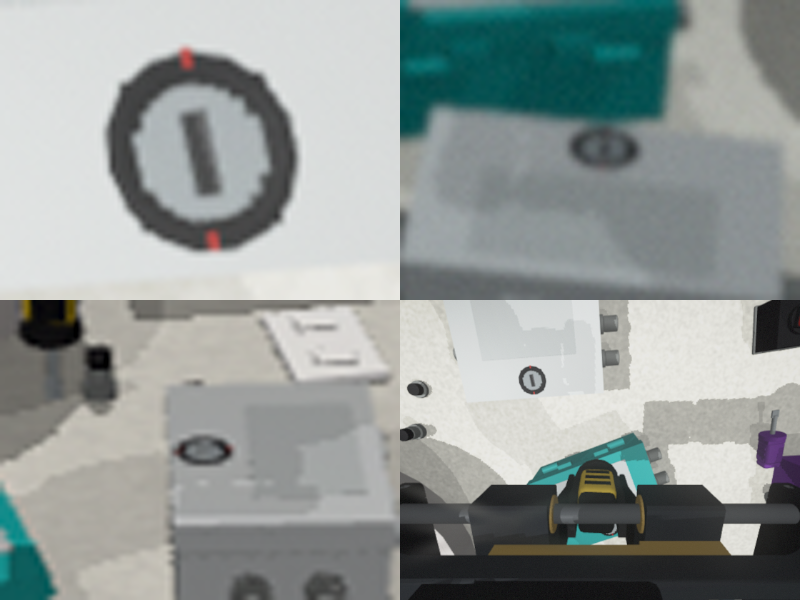

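The slot now lines up with the red marks at (187,58) and (212,240) in the crop, a few degrees off. I'll check the angle and whether the stud is flush.

Run:
```python
from h import *
W=np.load('w7.npy');im=cv2.imread('pics/wrist7.png');x0,y0=145,82
c=(x0+201/5,y0+152/5);yy,xx=np.mgrid[:420,:560];r=np.hypot(xx-c[0],yy-c[1]);g=im.min(2).astype(float)
m=r<11;ref=np.percentile(g[m],80);wt=np.clip(ref-20-g,0,None)*m
k=cv2.moments(wt.astype(np.float32));cx,cy=k['m10']/k['m00'],k['m01']/k['m00'];a=.5*np.arctan2(2*k['mu11'],k['mu20']-k['mu02'])
e=[atz(W,(cx+s*8*np.cos(a),cy+s*8*np.sin(a)),.08) for s in(-1,1)];print('slot yaw',(ang(e[0]-e[1])+90)%180-90)
red=np.clip(im[:,:,2].astype(float)-im[:,:,1]-30,0,None)*(r<26)
M=[]
for q in(yy<c[1],yy>=c[1]):
    k=red*q;M.append(atz(W,((k*xx).sum()/k.sum(),(k*yy).sum()/k.sum()),.082))
mid=(M[0]+M[1])/2;print('mark yaw',ang(M[0]-M[1]),'mid',mid)
for z in(.075,.08,.083):print(z,atz(W,(cx,cy),z)[:2]-mid[:2])
```

```text
slot yaw -3.8332329222003665
mark yaw -8.587818937292235 mid [0.50723765 0.17457213 0.082     ]
0.075 [8.86804026e-05 1.93623177e-03]
0.08 [-0.00030816  0.00059208]
0.083 [-0.00054626 -0.00021441]
```

The slot yaw is −3.8° against the marks' −8.6°, which puts the stud turn at about 1.49 rad, inside the catch. To confirm it is flush, I'll take another wrist view on the way back to the stand.

```bash
python3 -m jog '[{"claw":15,"x":0,"y":0,"z":0,"ax":0,"ay":0,"az":-1},{"claw":15,"x":0,"y":0,"z":0,"ax":0,"ay":0,"az":-1},{"claw":15,"x":0,"y":0,"z":0,"ax":0,"ay":0,"az":-1},{"claw":15,"x":0,"y":0,"z":0,"ax":0,"ay":0,"az":-1},{"claw":15,"x":0,"y":0,"z":0,"ax":0,"ay":0,"az":-1},{"claw":15,"x":0,"y":0,"z":0,"ax":0,"ay":0,"az":-1},{"claw":15,"x":0,"y":0,"z":0,"ax":0,"ay":0,"az":-1},{"claw":15,"x":0,"y":0,"z":0,"ax":0,"ay":0,"az":-1}]' >/dev/null; python3 -m jog '[{"claw":15,"x":0,"y":0,"z":0,"ax":0,"ay":0,"az":-1},{"claw":15,"x":0,"y":0,"z":0,"ax":0,"ay":0,"az":-0.85},{"claw":15,"x":0,"y":0.9,"z":0,"ax":0,"ay":0,"az":0},{"claw":15,"x":-0.7,"y":0.75,"z":0,"ax":0,"ay":0,"az":0},{"claw":15,"x":0,"y":0,"z":0,"ax":0,"ay":0,"az":0},{"claw":15,"x":0,"y":0,"z":0,"ax":0,"ay":0,"az":0}]'
cat > m.py <<'E'
from h import *
def stud(im,W):
    yy,xx=np.mgrid[:420,:560];c=proj(W,np.array([.507,.175,.08]))
    g=im.min(2).astype(float)
    for rad in(13,11,11):
        r=np.hypot(xx-c[0],yy-c[1]);m=r<rad;ref=np.percentile(g[m],80);wt=np.clip(ref-20-g,0,None)*m*(r<rad)
        if rad==13:  # start: centre between marks
            red=np.clip(im[:,:,2].astype(float)-im[:,:,1]-30,0,None)*(r<30);p=np.argwhere(red>0).astype(np.float32)
            _,l,cc=cv2.kmeans(p,2,None,(3,50,.01),5,0);mk=[np.average(p[l[:,0]==i],axis=0,weights=red[red>0][l[:,0]==i])[::-1] for i in(0,1)];mk.sort(key=lambda q:tuple(q@[1,0.1] for _ in'1'));c=(mk[0]+mk[1])/2;continue
        k=cv2.moments(wt.astype(np.float32));c=np.array([k['m10']/k['m00'],k['m01']/k['m00']])
    a=.5*np.arctan2(2*k['mu11'],k['mu20']-k['mu02']);e=[atz(W,c+s*8*np.array([np.cos(a),np.sin(a)]),.08) for s in(-1,1)]
    M=[atz(W,q,.082) for q in mk];mid=(M[0]+M[1])/2
    print('slot',c.round(2),'yaw',ang(e[0]-e[1])%180,'rel mid at z=.080',atz(W,c,.08)[:2]-mid[:2],'d/dz per mm',(atz(W,c,.081)-atz(W,c,.08))[:2]);return c,(mk[0]+mk[1])/2
E
python3 - <<'E'
from m import *
s=telemetry.read_state();W=P('wrist',s);im=np.ascontiguousarray(optics.read_camera('wrist')[:,:,::-1]);cv2.imwrite('pics/w8.png',im);np.save('w8.npy',W)
R={n:(np.load(f'w{n}.npy'),stud(cv2.imread(f'pics/{f}.png'),np.load(f'w{n}.npy'))) for n,f in((2,'w2'),(3,'w3'),(7,'wrist7'),(8,'w8'))}
for a,b in((2,3),(7,8)): print([tri([(R[a][0],R[a][1][i]),(R[b][0],R[b][1][i])]).round(4) for i in(0,1)])
go([.5029,-.2327,.16],85.85)
E
```

```text
clock: 22.52
eef_pos: [0.5015, 0.0626, 0.2181]
ee_rot: [[0.073, 0.997, -0.002], [0.997, -0.073, -0.002], [-0.002, -0.002, -1.0]]
force: [-0.5, 0.1, -1.0]
opening: 0.0259
gripper_force: 53.9
slot [290.17 135.66] yaw 80.55107059798601 rel mid at z=.080 [-0.00023363  0.00021186] d/dz per mm [-4.14449930e-05  5.91828981e-05]
slot [262.93  84.95] yaw 80.31511250565867 rel mid at z=.080 [-0.00045382  0.00075904] d/dz per mm [ 2.37250408e-05 -9.88021254e-05]
slot [184.66 112.3 ] yaw 176.16676707779962 rel mid at z=.080 [-0.00030816  0.00059208] d/dz per mm [-7.93671942e-05 -2.68830774e-04]
slot [271.55  77.87] yaw 175.6081893884322 rel mid at z=.080 [-0.00060031  0.00034861] d/dz per mm [ 3.72841389e-06 -1.13212535e-04]
[array([0.5066, 0.1752, 0.0841]), array([0.507 , 0.1748, 0.0827])]
[array([0.5065, 0.1748, 0.0818]), array([0.5071, 0.1746, 0.0824])]
shift [-4.92   0.384  0.974] az 0.006 yaw 85.91 tilt [-0.0016 -0.0007] t 22.575
```

The slot has dropped about 2 mm relative to the marks since before (from +1.4 to −0.6 mm), so the stud is home in its catch. Now I'll return the driver to the stand.

```bash
python3 -m jog '[{"claw":15,"x":-0.5,"y":0.08,"z":0,"ax":0,"ay":0,"az":0},{"claw":15,"x":-0.9,"y":0.08,"z":0,"ax":0,"ay":0,"az":0},{"claw":15,"x":-0.9,"y":0.08,"z":0,"ax":0,"ay":0,"az":0},{"claw":15,"x":-0.9,"y":0.08,"z":0,"ax":0,"ay":0,"az":0},{"claw":15,"x":-0.9,"y":0.06,"z":0,"ax":0,"ay":0,"az":0},{"claw":15,"x":-0.6,"y":0,"z":0,"ax":0,"ay":0,"az":0},{"claw":15,"x":-0.2,"y":0,"z":0,"ax":0,"ay":0,"az":0},{"claw":15,"x":0,"y":0,"z":0,"ax":0,"ay":0,"az":0}]'; python3 -m jog '[{"claw":15,"x":0,"y":0,"z":0,"ax":0,"ay":0,"az":0},{"claw":15,"x":0,"y":0,"z":0,"ax":0,"ay":0,"az":0}]' >/dev/null;python3 -c "
from h import *
go([.5029,-.2327,.125],85.85)"
```

```text
clock: 23.58
eef_pos: [0.503, -0.2311, 0.2187]
ee_rot: [[0.071, 0.997, -0.0], [0.997, -0.071, 0.001], [0.001, -0.0, -1.0]]
force: [0.1, 0.6, -1.1]
opening: 0.0256
gripper_force: 53.9
shift [-0.04  -0.006  1.563] az 0.017 yaw 86.02 tilt [-0.0001  0.001 ] t 23.825
```

```bash
python3 -m jog '[{"claw":15,"x":0,"y":0,"z":0.5,"ax":0,"ay":0,"az":0},{"claw":15,"x":0,"y":0,"z":0.5,"ax":0,"ay":0,"az":0},{"claw":15,"x":0,"y":0,"z":0.5,"ax":0,"ay":0,"az":0},{"claw":15,"x":0,"y":0,"z":0,"ax":0,"ay":0,"az":0},{"claw":15,"x":0,"y":0,"z":0,"ax":0,"ay":0,"az":0},{"claw":15,"x":0,"y":0,"z":0,"ax":0,"ay":0,"az":0}]'; python3 -c "
from h import *
go([.5029,-.2327,.0695],85.85)"
```

```text
clock: 24.58
eef_pos: [0.5038, -0.2326, 0.1303]
ee_rot: [[0.072, 0.997, 0.003], [0.997, -0.072, -0.001], [-0.0, 0.003, -1.0]]
force: [0.1, -0.5, -1.2]
opening: 0.0259
gripper_force: 53.9
shift [-0.002 -0.017  1.013] az 0.002 yaw 85.87 tilt [ 0.0025 -0.0005] t 24.575
```

```bash
python3 -m jog '[{"claw":15,"x":0,"y":-0.01,"z":0.15,"ax":0,"ay":0,"az":0},{"claw":15,"x":0,"y":0,"z":0.15,"ax":0,"ay":0,"az":0},{"claw":15,"x":0,"y":0,"z":0.1,"ax":0,"ay":0,"az":0},{"claw":15,"x":0,"y":0,"z":0,"ax":0,"ay":0,"az":0}]';  python3 -m jog '[{"claw":15,"x":0,"y":0,"z":0.2,"ax":0,"ay":0,"az":0},{"claw":15,"x":0,"y":0,"z":0.2,"ax":0,"ay":0,"az":0},{"claw":15,"x":0,"y":0,"z":0.1,"ax":0,"ay":0,"az":0},{"claw":15,"x":0,"y":0,"z":0,"ax":0,"ay":0,"az":0},{"claw":15,"x":0,"y":0,"z":0,"ax":0,"ay":0,"az":0}]'
```

```text
clock: 25.08
eef_pos: [0.5018, -0.2321, 0.1042]
ee_rot: [[0.073, 0.997, -0.001], [0.997, -0.073, 0.0], [0.0, -0.002, -1.0]]
force: [0.8, 0.1, -1.0]
opening: 0.0261
gripper_force: 53.9
clock: 25.7
eef_pos: [0.5024, -0.2325, 0.0751]
ee_rot: [[0.072, 0.997, 0.0], [0.997, -0.072, -0.0], [-0.0, 0.0, -1.0]]
force: [-0.8, -0.3, -0.6]
opening: 0.0256
gripper_force: 53.9
```

In the hole with no contact force. Lowering to the rest height.

```bash
python3 -m jog '[{"claw":15,"x":0,"y":0,"z":0.05,"ax":0,"ay":0,"az":0},{"claw":15,"x":0,"y":0,"z":0.03,"ax":0,"ay":0,"az":0},{"claw":15,"x":0,"y":0,"z":0,"ax":0,"ay":0,"az":0},{"claw":15,"x":0,"y":0,"z":0,"ax":0,"ay":0,"az":0}]'
```

```text
clock: 26.2
eef_pos: [0.5023, -0.2323, 0.0701]
ee_rot: [[0.072, 0.997, 0.0], [0.997, -0.072, 0.0], [0.0, 0.0, -1.0]]
force: [1.2, -0.2, -0.2]
opening: 0.0261
gripper_force: 53.9
```

```bash
python3 -m jog '[{"claw":15,"x":0,"y":0,"z":0.015,"ax":0,"ay":0,"az":0},{"claw":15,"x":0,"y":0,"z":0,"ax":0,"ay":0,"az":0},{"claw":15,"x":0,"y":0,"z":0,"ax":0,"ay":0,"az":0}]'; python3 -m jog '[{"claw":32,"x":0,"y":0,"z":0,"ax":0,"ay":0,"az":0},{"claw":50,"x":0,"y":0,"z":0,"ax":0,"ay":0,"az":0},{"claw":60,"x":0,"y":0,"z":0,"ax":0,"ay":0,"az":0},{"claw":80,"x":0,"y":0,"z":0,"ax":0,"ay":0,"az":0},{"claw":80,"x":0,"y":0,"z":0,"ax":0,"ay":0,"az":0},{"claw":80,"x":0,"y":0,"z":0,"ax":0,"ay":0,"az":0},{"claw":80,"x":0,"y":0,"z":0,"ax":0,"ay":0,"az":0},{"claw":80,"x":0,"y":0,"z":0,"ax":0,"ay":0,"az":0}]'
```

```text
clock: 26.58
eef_pos: [0.5024, -0.2323, 0.0695]
ee_rot: [[0.072, 0.997, 0.0], [0.997, -0.072, 0.0], [0.0, 0.0, -1.0]]
force: [-0.9, 0.1, 3.1]
opening: 0.0257
gripper_force: 53.9
clock: 27.58
eef_pos: [0.5023, -0.2322, 0.0692]
ee_rot: [[0.072, 0.997, 0.0], [0.997, -0.072, 0.0], [0.0, 0.0, -1.0]]
force: [0.5, 0.3, -0.4]
opening: 0.0794
gripper_force: 0.0
```

Released after it had seated. Next I'll retreat straight up and check from outside.

```bash
python3 -m jog '[{"claw":80,"x":0,"y":0,"z":-0.3,"ax":0,"ay":0,"az":0},{"claw":80,"x":0,"y":0,"z":-0.6,"ax":0,"ay":0,"az":0},{"claw":80,"x":0,"y":0,"z":-0.8,"ax":0,"ay":0,"az":0},{"claw":80,"x":0,"y":0,"z":-0.8,"ax":0,"ay":0,"az":0},{"claw":80,"x":0,"y":-0.8,"z":-0.4,"ax":0,"ay":0,"az":0},{"claw":80,"x":0,"y":0,"z":0,"ax":0,"ay":0,"az":0},{"claw":80,"x":0,"y":0,"z":0,"ax":0,"ay":0,"az":0}]'
python3 - <<'E'
from h import *
I={n:np.ascontiguousarray(optics.read_camera(n)[:,:,::-1]) for n in('scene','side')}
a,b=I['scene'],I['side']
def c(im,x,y): return cv2.resize(im[y:y+75,x:x+100],(400,300),interpolation=cv2.INTER_CUBIC)
cv2.imwrite('pics/z6.png',np.vstack([np.hstack([c(a,280,192),c(b,250,157)]),np.hstack([c(a,125,175),c(b,265,245)])]))
E
```

```text
clock: 28.45
eef_pos: [0.4547, -0.2286, 0.2439]
ee_rot: [[0.072, 0.997, 0.002], [0.997, -0.072, 0.001], [0.001, 0.002, -1.0]]
force: [0.3, 1.4, 0.3]
opening: 0.0801
gripper_force: 0.0
```

View pics/z6.png

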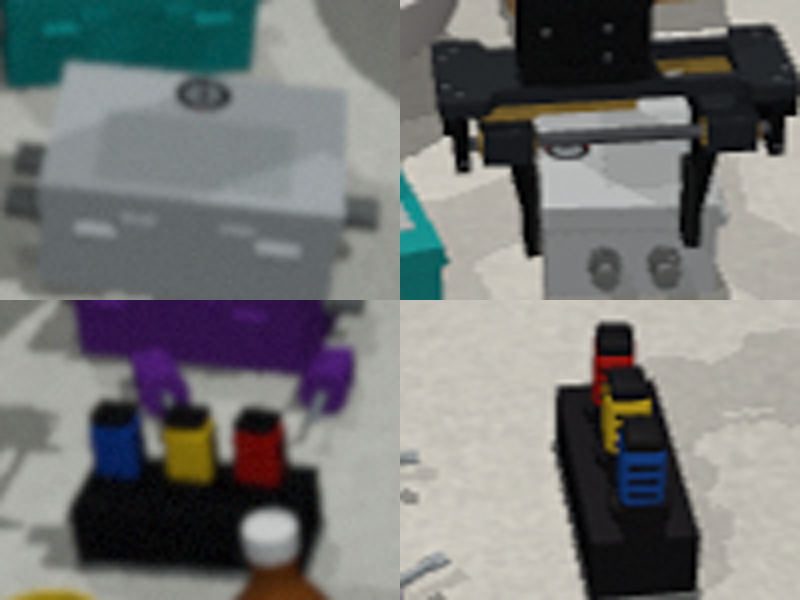

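The driver is upright in its own hole at the same pixels as at the start, (172,204) in the scene view. The lid is shut, and the stud at scene (331,216) is flush with its slot along the box's x. The neighbouring drivers haven't moved. Handing in.

```bash
python3 -c "
from station import ticket
print(ticket.close_job())"
```

```text
the job is handed in; nothing more can be done
None
```

The job is handed in: the lid is shut, the stud is pressed in and turned to about 1.49 rad (inside the catch range) and measures about flush, and the yellow screwdriver is back upright in its own hole.

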